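Pack out the gel casting chamber with the filler plate that just fits, then bolt it in

TASK

The gap between the front wall of the casting chamber and the stack of glass cassettes has to be packed out; its width can only be found by trying the three filler plates in it. Leave in the gap the thickest plate that goes fully home, grip upward, without forcing any plate hard against the glass, then slide the hold-down bolt all the way across over the plate's shoulder and turn its handle down into the keeper notch. Leave the other two plates standing upright on the mat or the worktop, and do not shift the cup, wash bottle, pipette, tape or marker.

Things in the scene. Friction and masses are not known exactly. Their poses are not given: they have to be found in the camera images.
- chamber: Gel casting chamber, fixed, with clear walls. Origin: worktop height, midway along the inner face of its front wall (nearest the robot); x runs back to the glass, y left, z up. Front wall 10 mm thick, top z = 80 mm; inner side faces y = -51 and 51, tops z = 64. The gap for a plate runs from x = 0 to the glass: 13.8 to 27 mm, different each time. Its floor is z = 10: a plate home has its shoulders at z = 85.
- glass_pack: Stack of glass gel cassettes standing in the chamber behind the gap, 100 mm wide (y), its top at chamber z = 60 mm. Fixed in place and fragile: not to be pressed with more than 40 N. This point lies somewhere inside the stack, not on its front face, so it does not tell the width of the gap. Axes as the chamber's.
- thin_plate_centre (a point): Thin filler plate, off-white, 12 mm thick (x), 96 wide (y), 75 tall, lower edges rounded (3 mm), with a blue grip on the middle of its top edge: 12 thick (x), 32 long (y), 42 tall. Stands loose on a 3 mm mat, 192 g. The point is its centre, half-way up, 58.5 mm above its underside; its shoulders beside the grip are 16.5 above the point, the grip's middle 37.5 above it. z up.
- medium_plate_centre (a point): Medium filler plate, off-white, 17 mm thick (x), 96 wide (y), 75 tall, lower edges rounded (3 mm), with a yellow grip on the middle of its top edge: 12 thick (x), 32 long (y), 42 tall. Stands loose on a 3 mm mat, 222 g. The point is its centre, half-way up, 58.5 mm above its underside; its shoulders beside the grip are 16.5 above the point, the grip's middle 37.5 above it. z up.
- thick_plate_centre (a point): Thick filler plate, off-white, 22 mm thick (x), 96 wide (y), 75 tall, lower edges rounded (3 mm), with a red grip on the middle of its top edge: 12 thick (x), 32 long (y), 42 tall. Stands loose on a 3 mm mat, 252 g. The point is its centre, half-way up, 58.5 mm above its underside; its shoulders beside the grip are 16.5 above the point, the grip's middle 37.5 above it. z up.
- bolt_slide (a joint): How far the hold-down bolt is slid along chamber +y: 0 drawn back, 0.032 m across, at its end stop. 10 mm steel rod, axis at chamber x = 7, z = 93 mm; tip at y = -60 drawn back (clear of the gap), -28 across (over the plate's right shoulder). Rubs with 2 N, stays where left. Its brackets stand at y = -60 to -70 and -122 to -132, x -24 to 18, tops z = 102.
- bolt_turn (a joint): How far the bolt's handle is turned down about the rod: at 0 it points 60 degrees above level towards the robot (chamber -x); 1.047 rad is level, in the notch. Stays where left (1 N moves it). The upright keeper plate (chamber x -22 to -14, y -132 to -60, top z = 103 mm) stops it at 0.43 rad unless the bolt is fully across, in line with its 11 mm notch at y = -80.
- bolt_knob (a point): Centre of the black ball knob, 20 mm across, on the end of the bolt's 8 mm thick handle, 58 mm from the rod's axis. At chamber y = -112 mm with the bolt drawn back, -80 fully across. Free space all round it but for the keeper plate below.
- sample_cup: Bystander: thin plastic cup with some liquid drawn in it, 64 mm across, 71 mm tall; origin under its centre.
- wash_bottle: Bystander: wash bottle with blue cap and bent spout, 68 mm across, 207 mm tall; origin under its middle.
- pipette: Bystander: hand pipette lying on its side near the front edge, 221 mm long, 25 mm high; origin under its middle.
- tape_roll: Bystander: roll of beige tape lying flat, 73 mm across, 19 mm high; origin under its centre.
- marker_black: Bystander: white marker pen with black cap lying along the front edge before the sink, 128 mm long, 16 mm high; origin under its middle.

How it is judged (in metres and radians):
On the way, in this order (a step that is already met when the one before it is completed fails the run):
1. the thickest plate that fits stands fully home in the gap between front wall and glass, with the bolt still drawn back (((x of thin_plate_centre in the frame of chamber between 0 and 0.026 m and y of thin_plate_centre in the frame of chamber between -0.008 and 0.008 m and z of thin_plate_centre in the frame of chamber below 0.0715 m and angle between thin_plate_centre's own z axis and vertical below 0.16 rad and x of glass_pack in the frame of chamber below 0.0552 m) or (x of medium_plate_centre in the frame of chamber between 0 and 0.026 m and y of medium_plate_centre in the frame of chamber between -0.008 and 0.008 m and z of medium_plate_centre in the frame of chamber below 0.0715 m and angle between medium_plate_centre's own z axis and vertical below 0.16 rad and x of glass_pack in the frame of chamber below 0.0602 m) or (x of thick_plate_centre in the frame of chamber between 0 and 0.026 m and y of thick_plate_centre in the frame of chamber between -0.008 and 0.008 m and z of thick_plate_centre in the frame of chamber below 0.0715 m and angle between thick_plate_centre's own z axis and vertical below 0.16 rad and x of glass_pack in the frame of chamber below 0.0652 m)) and value of joint bolt_slide below 0.012 m), for 0.2 s.
2. the bolt is slid across over the plate's shoulder (((x of thin_plate_centre in the frame of chamber between 0 and 0.026 m and y of thin_plate_centre in the frame of chamber between -0.008 and 0.008 m and z of thin_plate_centre in the frame of chamber below 0.0715 m and angle between thin_plate_centre's own z axis and vertical below 0.16 rad and x of glass_pack in the frame of chamber below 0.0552 m) or (x of medium_plate_centre in the frame of chamber between 0 and 0.026 m and y of medium_plate_centre in the frame of chamber between -0.008 and 0.008 m and z of medium_plate_centre in the frame of chamber below 0.0715 m and angle between medium_plate_centre's own z axis and vertical below 0.16 rad and x of glass_pack in the frame of chamber below 0.0602 m) or (x of thick_plate_centre in the frame of chamber between 0 and 0.026 m and y of thick_plate_centre in the frame of chamber between -0.008 and 0.008 m and z of thick_plate_centre in the frame of chamber below 0.0715 m and angle between thick_plate_centre's own z axis and vertical below 0.16 rad and x of glass_pack in the frame of chamber below 0.0652 m)) and value of joint bolt_slide above 0.028 m), for 0.1 s.
3. the bolt's handle is turned down in the keeper notch (all of step 2 and value of joint bolt_turn above 0.9 rad), for 0.1 s.
At the end, for the whole second after the job is handed in: The thickest plate that goes in is upright and fully home in the gap (within 3 mm of the floor, play under 6.2 mm), the bolt 28 mm or more across, its handle over 0.9 rad down in the notch; the other two plates stand upright at rest on mat or worktop ((((x of thin_plate_centre in the frame of chamber between 0 and 0.026 m and y of thin_plate_centre in the frame of chamber between -0.008 and 0.008 m and z of thin_plate_centre in the frame of chamber below 0.0715 m and angle between thin_plate_centre's own z axis and vertical below 0.16 rad and x of glass_pack in the frame of chamber below 0.0552 m) and (angle between medium_plate_centre's own z axis and vertical below 0.15 rad and height (world z) of medium_plate_centre between 0.052 and 0.068 m and linear speed of medium_plate below 0.02 m/s) and (angle between thick_plate_centre's own z axis and vertical below 0.15 rad and height (world z) of thick_plate_centre between 0.052 and 0.068 m and linear speed of thick_plate below 0.02 m/s)) or ((x of medium_plate_centre in the frame of chamber between 0 and 0.026 m and y of medium_plate_centre in the frame of chamber between -0.008 and 0.008 m and z of medium_plate_centre in the frame of chamber below 0.0715 m and angle between medium_plate_centre's own z axis and vertical below 0.16 rad and x of glass_pack in the frame of chamber below 0.0602 m) and (angle between thin_plate_centre's own z axis and vertical below 0.15 rad and height (world z) of thin_plate_centre between 0.052 and 0.068 m and linear speed of thin_plate below 0.02 m/s) and (angle between thick_plate_centre's own z axis and vertical below 0.15 rad and height (world z) of thick_plate_centre between 0.052 and 0.068 m and linear speed of thick_plate below 0.02 m/s)) or ((x of thick_plate_centre in the frame of chamber between 0 and 0.026 m and y of thick_plate_centre in the frame of chamber between -0.008 and 0.008 m and z of thick_plate_centre in the frame of chamber below 0.0715 m and angle between thick_plate_centre's own z axis and vertical below 0.16 rad and x of glass_pack in the frame of chamber below 0.0652 m) and (angle between thin_plate_centre's own z axis and vertical below 0.15 rad and height (world z) of thin_plate_centre between 0.052 and 0.068 m and linear speed of thin_plate below 0.02 m/s) and (angle between medium_plate_centre's own z axis and vertical below 0.15 rad and height (world z) of medium_plate_centre between 0.052 and 0.068 m and linear speed of medium_plate below 0.02 m/s))) and value of joint bolt_slide above 0.028 m and value of joint bolt_turn above 0.9 rad); the robot touches nothing.
It fails at once if the glass stack is pressed with more than 40 N (contact force between glass_pack and anything else above 40 N).
It fails at once if a bystander (cup, wash bottle, pipette, tape roll or marker) is shifted by more than 40 mm (distance of any of sample_cup, wash_bottle, pipette, tape_roll, marker_black from where it was at the start of the episode above 0.04 m).
It also fails if it takes over 72 s, if anything falls off the work surface, if the arm or the gripper's body presses on something with over 40 N, if the wrist force passes 120 N, or if a joint passes its speed limit or range.

ROBOT

A 6-joint arm with a two-finger parallel gripper is mounted at the origin on a cart in front of the work surface, level with it; the furniture and walls round the work are solid. World frame = base frame: x ahead of the robot, y to its left, z up, the work surface at z = 0. Lengths are in mm, angles in degrees, forces in N, time in s.
With the tool pointing down it reaches from about 300 to 850 mm from the base axis. Payload 4.2 kg.
Tool frame: the origin (TCP) lies on the centre line of the jaws, within the pads' length; the fingertips stand 14 mm ahead of it and the grasp point (between the pads) lies 5 mm behind it (env.finger_overhang is the z of the fingertips in the tool frame, in mm); z points along the fingers, y is the line along which they close (so a half turn about z gives the same grasp; the last joint's range is limited). The gripper opens to 91 mm and grips with 3 to 60 N. Pads are 32 mm wide; open, the fingers measure 118 mm over their backs; the gripper's body (76 mm by 178 mm) begins 60 mm behind the grasp point.
Start: joints at [-69.844, 18.312, 89.639, -0, 72.044, -1.146], TCP at [208.897, -535.727, 227.976] pointing down, gripper open.
Joint ranges: [-177.97, 177.97], [-48.28, 115.42], [12.27, 149.76], [-77.06, 257.06], [2.81, 150.46], [-146.56, 146.56]. Speed limits (degrees/s): [147.25, 147.25, 180, 180, 180, 180].

INTERFACE

Orientations are given as [roll, pitch, yaw] about the fixed x, y, z axes, in that order (R = Rz(yaw) Ry(pitch) Rx(roll)).
In Python, from workcell import sensors, viewer, env gives the robot as it stands. The module is installed in compiled form; this text tells all that it offers.
- The arm moves only by the tool step_arm, never from a script. Its argument "plan" is one flat list of numbers, 6 for each row, row after row: the shift along the tool's x, y, z in cm, then the turn, a rotation vector about the tool's x, y, z in rad. In form: [x, y, z, wx, wy, wz, x, y, z, wx, wy, wz, ...]. A call has 1 to 5 rows; each row shifts and turns the commanded pose from where the row before left it, along the tool's axes as they then stand; what a row does not reach is not made up. A row lasts 1/12 s, in which the tool goes at most 41.7 mm and 7.16 degrees, less where a joint would pass 70% of its speed; a pose out of reach is approached as far as the arm can. A call is refused whole if a number of a shift passes 4.17 or a number of a turn 0.125, either way. A call with a gripper value outside its range is refused whole. "hand" is the finger opening in cm, from 0 to 9.12, set as the call begins (left out, the last holds). The fingers move at their own pace and stop on an object; "newtons" is the grip in N (left out, the last holds). Time passes only in rows, so rows that do not move let the fingers close. It gives the time, the measured TCP pose, the force, the opening and the grip force at its end, in the units of the state.
- sensors.state(): the state, without advancing time (a new reading comes with each control period).
- viewer.grab_frame(name): name is "scene" or "top" or "wrist"; returns a dict with "img" (384x512x3 uint8, red, green, blue), "fx", "fy", "cx", "cy" (pixels), "k1" (the pictures are not rectified: a ray, as slopes to the right and down, at radius r is drawn at 1 + k1 r^2 times it, then the intrinsics apply), "position" and "attitude" of the camera in the world. Camera axes: x right, y down, z forward; pixel columns grow to the right and rows downward; lengths in mm; the calibration is good to about 2 mm. A picture is of the moment at which its call begins. There is no depth.
- env.job_done(): hands the job in; it is judged then, once.
Trained networks look in a picture, given as the dict that the camera call returned (one of the last four; its "shot" number tells which), for a name from the list of things; names that differ only in an ending like _2 or _b are one class to them, and where a whole thing is asked for, a point or a joint stands for the part that bears it (a point fixed in the world has none). Each returns a list of dicts, best first, with "score" (0 to 1); they miss things now and then, are a little off and sometimes report something else, mostly with a low value. They report only what shows in the picture. A call takes as long as a camera call.
- viewer.boxes_of(name, picture): "location" ([column, row] in pixels, amid what is visible of it).
- viewer.pinpoint(name, picture): "location" ([column, row] in pixels: a listed point, or the origin of a listed thing).
The state is a dict: "time_s": time; "qpos": joint angles; "qvel": joint speeds; "effort": joint torques, N m; "ee_pos": TCP position; "ee_rot": TCP orientation; "force": force on the tool from outside, world axes, zero at the start; "torque": the same for the moment, N m; "gripper_width": finger opening in mm; "gripper_force": force on a finger pad.
Only numpy, scipy, OpenCV 4.12 (cv2) and the standard library are available. Lean on these libraries where they do the work, as an engineer would, in place of code of your own. Each camera call takes 0.05 s, during which the arm holds its last target. There are 200 camera calls.

## Working session

There is one attempt and no reset: what is moved stays moved. The work goes in short steps, Python scripts to look and compute and a tool call to move; the robot and the scene stay as the last step left them, time stands still between calls to the robot, and variables do not carry over. Pictures are saved under pics/ and viewed, at most 10 in all, crops included, and the job is handed in when it is done.

Besides the shell and the picture viewer there is one more tool, called after "Emit:" in YAML: its name, and indented under it one key for each argument. step_arm: Moves the arm, as the interface text tells. Its arguments: {"type":"object","properties":{"plan":{"type":"array","items":{"type":"number"}},"hand":{"type":"number"},"newtons":{"type":"number"}},"required":["plan"]}

```bash
mkdir -p pics; cat > h.py <<'E'
import numpy as np, cv2
from workcell import sensors, viewer, env
from scipy.spatial.transform import Rotation as R
def cam(f):
    a=np.array(f["attitude"],float)
    M=a if a.shape==(3,3) else (R.from_euler('xyz',a,degrees=True).as_matrix() if a.size==3 else None)
    return M,np.array(f["position"],float)
def ray(f,p):
    M,t=cam(f); u=np.array([(p[0]-f["cx"])/f["fx"],(p[1]-f["cy"])/f["fy"]])
    x=u.copy()
    for _ in range(20): x=u/(1+f["k1"]*(x@x))
    d=M@np.array([x[0],x[1],1]); return t,d/np.linalg.norm(d)
def proj(f,P):
    M,t=cam(f); c=M.T@(np.array(P,float)-t); x=c[:2]/c[2]; x=x*(1+f["k1"]*(x@x))
    return np.array([x[0]*f["fx"]+f["cx"],x[1]*f["fy"]+f["cy"]])
def onz(f,p,z):
    t,d=ray(f,p); return t+d*(z-t[2])/d[2]
def tri(rs):
    A=sum(np.eye(3)-np.outer(d,d) for t,d in rs); b=sum((np.eye(3)-np.outer(d,d))@t for t,d in rs)
    X=np.linalg.solve(A,b); return X,[np.linalg.norm(np.cross(X-t,d)) for t,d in rs]
def save(f,n,crop=None,s=1):
    im=f["img"][:,:,::-1]
    if crop: im=im[crop[1]:crop[3],crop[0]:crop[2]]
    cv2.imwrite("pics/"+n,cv2.resize(im,None,fx=s,fy=s,interpolation=cv2.INTER_CUBIC))
E
python3 - <<'E'
from h import *
fs={n:viewer.grab_frame(n) for n in("scene","top","wrist")}
for n,f in fs.items():
    print(n,{k:v for k,v in f.items() if k!="img"})
    save(f,n+"0.png")
for o in["chamber","glass_pack","thin_plate_centre","medium_plate_centre","thick_plate_centre","bolt_knob","sample_cup","wash_bottle","pipette","tape_roll","marker_black"]:
    rs=[]
    for n in("scene","top","wrist"):
        d=viewer.pinpoint(o,fs[n])[:2]
        print(o,n,[(np.round(x["location"]),round(x["score"],2)) for x in d])
        if d and n!="wrist": rs.append(ray(fs[n],d[0]["location"]))
    if len(rs)>1: print("  ",*[np.round(v,1) for v in tri(rs)])
print(sensors.state(),env.finger_overhang)
cv2.imwrite("pics/a.png",np.vstack([cv2.imread("pics/scene0.png"),]))
E
```

```text
scene {'fx': 373.2360773137538, 'fy': 373.2360773137538, 'cx': 258.0051209193906, 'cy': 190.7768101361609, 'k1': 0.005352239371448602, 'position': array([-138.6718219 ,  609.34228196,  612.42092807]), 'attitude': array([-119.76777568,    0.26549104, -129.4762212 ]), 'shot': 1}
top {'fx': 386.2214168246458, 'fy': 386.2214168246458, 'cx': 250.16406341545527, 'cy': 186.93971974104034, 'k1': -0.04330731636735915, 'position': array([ 285.2649014 ,   21.30229794, 1407.33800054]), 'attitude': array([-1.67275206e+02, -3.06723109e-02, -9.50638613e+01]), 'shot': 2}
wrist {'fx': 317.0164026816154, 'fy': 317.0164026816154, 'cx': 253.15350949348942, 'cy': 190.09427858285463, 'k1': -0.05076491978920142, 'position': array([ 285.24557023, -505.16124901,  385.16096505]), 'attitude': array([ 1.63545489e+02,  8.74322161e-02, -6.87540048e+01]), 'shot': 3}
chamber scene [(array([268., 232.]), 0.63)]
chamber top [(array([240., 214.]), 0.8)]
chamber wrist []
   [506.2  41.9 -12.7] [3.6 3.6]
glass_pack scene [(array([258., 215.]), 0.92)]
glass_pack top [(array([240., 215.]), 0.47)]
glass_pack wrist []
   [5
[... 1293 characters left out ...]
rker_black wrist []
{'time_s': 1.8, 'qpos': array([-6.98438459e+01,  1.83109882e+01,  8.96407354e+01, -6.10762446e-04,
        7.20447305e+01, -1.14565655e+00]), 'qvel': array([ 0.01316812,  0.03345282, -0.08273815,  0.03433411,  0.04339028,
        0.01074877]), 'effort': array([ 2.40015306e-04, -4.12347400e+01, -2.32231343e+01,  7.27066537e-02,
        3.77372385e-02, -2.35174252e-05]), 'ee_pos': array([ 208.8848686 , -535.71141485,  227.97329281]), 'ee_rot': array([1.79996467e+02, 6.51807895e-04, 2.13019989e+01]), 'force': array([-1.07415685,  0.89508809,  0.04513636]), 'torque': array([-0.06719266,  0.03329548,  0.07219687]), 'gripper_force': 0.0, 'gripper_width': 91.37662720757194} 14.0
```

View images.

```bash
python3 - <<'E'
import cv2
a=cv2.imread("pics/scene0.png")[120:300,150:400];b=cv2.imread("pics/top0.png")[130:290,130:380]
cv2.imwrite("pics/v1.png",cv2.resize(a,None,fx=3.2,fy=3.2,interpolation=cv2.INTER_CUBIC))
cv2.imwrite("pics/v2.png",cv2.resize(b,None,fx=3.2,fy=3.2,interpolation=cv2.INTER_CUBIC))
E
```

```text
(no output)
```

View pics/v1.png

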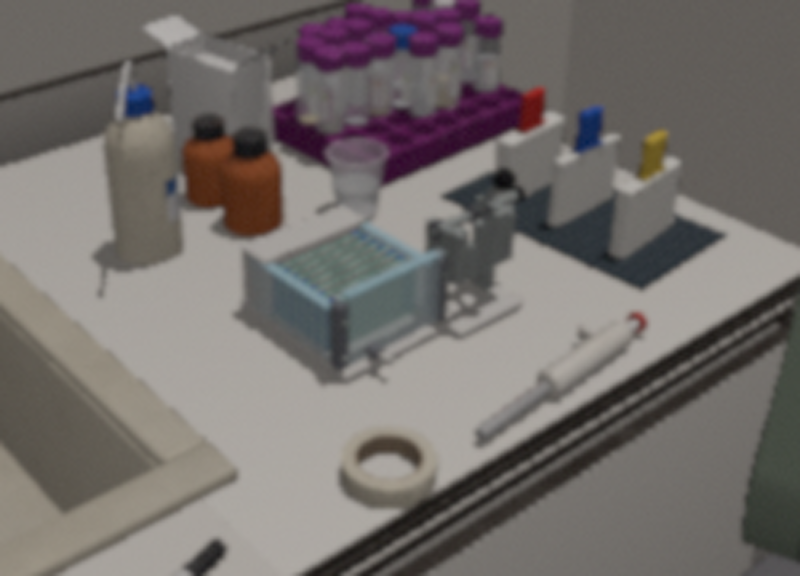

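View pics/v2.png

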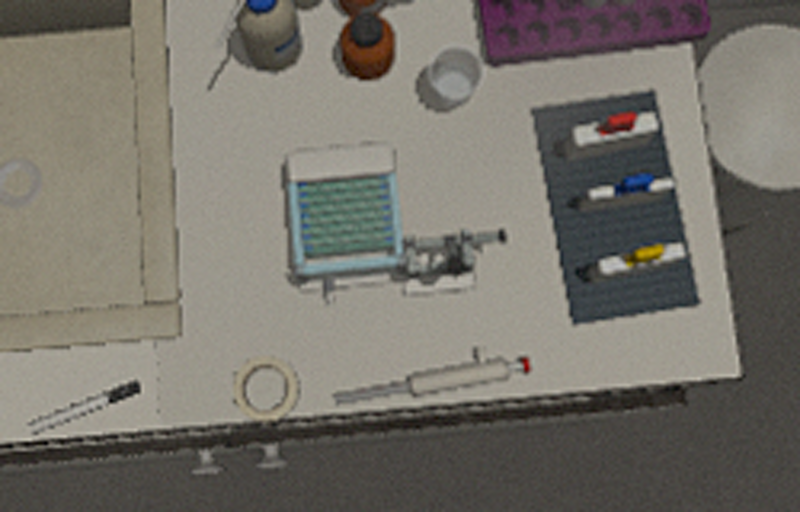

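Emit:
step_arm:
  plan: [3.5,-0.98,-0.77,0,0,0,3.5,-0.98,-0.77,0,0,0,3.5,-0.98,-0.77,0,0,0,3.5,-0.98,-0.77,0,0,0,3.5,-0.98,-0.77,0,0,0]

```text
time_s: 2.22
ee_pos: [355.2, -425.4, 267.0]
ee_rot: [180.0, -0.0, 21.3]
force: [0.3, -0.8, -0.1]
gripper_width: 91.1
gripper_force: 0.0
```

Emit:
step_arm:
  plan: [3.5,-0.98,-0.77,0,0,0,3.5,-0.98,-0.77,0,0,0,3.5,-0.98,-0.77,0,0,0,3.5,-0.98,-0.77,0,0,0,3.5,-0.98,-0.77,0,0,0]

```text
time_s: 2.63
ee_pos: [500.6, -315.9, 305.5]
ee_rot: [180.0, -0.0, 21.3]
force: [0.2, 0.0, 0.2]
gripper_width: 91.2
gripper_force: 0.0
```

Emit:
step_arm:
  plan: [3.5,-0.98,-0.77,0,0,-0.12,3.5,-0.98,-0.77,0,0,-0.12,0,0,0,0,0,-0.12,0,0,0,0,0,-0.12,0,0,0,0,0,-0.12]

```text
time_s: 3.05
ee_pos: [555.4, -269.4, 320.2]
ee_rot: [-180.0, 0.0, 56.1]
force: [-0.6, 0.7, -0.7]
gripper_width: 91.3
gripper_force: 0.0
```

Emit:
step_arm:
  plan: [0,0,0,0,0,-0.12,0,0,0,0,0,-0.12,0,0,0,0,0,-0.12,0,0,0,0,0,-0.12,0,0,0,0,0,-0.12]
  hand: 4

```text
time_s: 3.47
ee_pos: [554.7, -270.2, 320.3]
ee_rot: [-180.0, 0.0, 90.4]
force: [1.2, 0.8, 0.9]
gripper_width: 60.7
gripper_force: 0.0
```

```bash
python3 - <<'E'
from h import *
f=viewer.grab_frame("wrist"); save(f,"w1.png",None,1.5)
s=sensors.state(); print(s["time_s"],s["ee_pos"],s["ee_rot"],s["force"],f["position"],f["attitude"])
for o,z in[("thin_plate_centre",61.5),("medium_plate_centre",61.5),("thick_plate_centre",61.5),("bolt_knob",143),("chamber",0)]:
    print(o,[(np.round(x["location"]),round(x["score"],2),np.round(onz(f,x["location"],z))) for x in viewer.pinpoint(o,f)[:2]])
E
```

```text
3.5167 [ 554.59633198 -270.24763972  320.25980683] [-1.79985940e+02  2.60123944e-03  9.06082498e+01] [-0.40750845 -1.09708154 -0.30186374] [ 555.52048767 -188.57580173  478.24024423] [ 1.63520185e+02 -2.58497108e-02  3.43751920e-01]
thin_plate_centre [(array([254., 166.]), 0.65, array([ 558., -277.,   62.]))]
medium_plate_centre [(array([192., 164.]), 0.82, array([ 475., -276.,   62.]))]
thick_plate_centre [(array([304., 160.]), 0.93, array([ 624., -270.,   62.]))]
bolt_knob []
chamber []
```

View pics/w1.png

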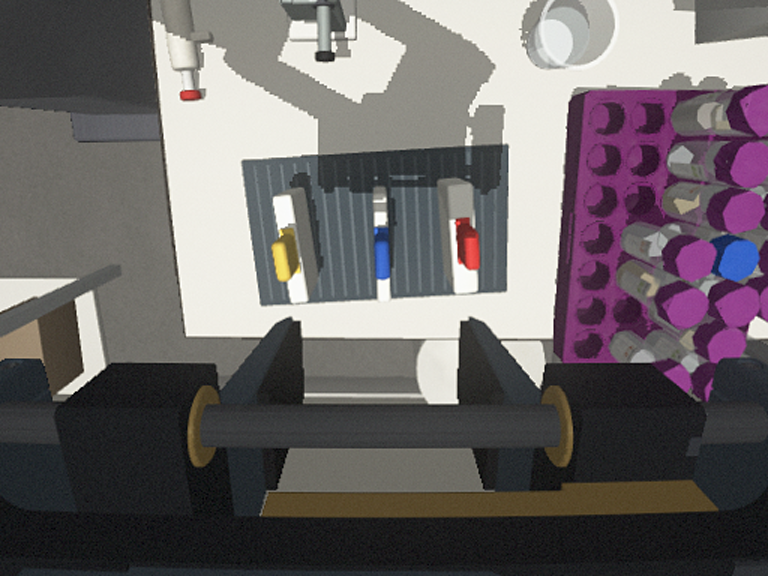

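Emit:
step_arm:
  plan: [3.45,-0.6,1,0,0,0.01,3.45,-0.6,1,0,0,0,3.45,-0.6,1,0,0,0,3.45,-0.6,1,0,0,0,3.45,-0.6,1,0,0,0]

```text
time_s: 4.18
ee_pos: [525.3, -96.2, 270.0]
ee_rot: [180.0, 0.0, 89.4]
force: [0.6, 0.4, -0.1]
gripper_width: 40.0
gripper_force: 0.0
```

Emit:
step_arm:
  plan: [3.45,-0.6,1,0,0,0,3.45,-0.6,1,0,0,0,3.45,-0.6,3,0,0,0,0,0,3,0,0,0,0,0,0,0,0,0]

```text
time_s: 4.6
ee_pos: [505.5, 4.4, 188.6]
ee_rot: [-179.4, 0.0, 89.6]
force: [-0.8, -0.7, 0.1]
gripper_width: 39.8
gripper_force: 0.0
```

```bash
python3 - <<'E'
from h import *
for i in range(2): f=viewer.grab_frame("wrist")
np.save("c1.npy",f,allow_pickle=True)
save(f,"w2.png",(80,0,480,270),2)
s=sensors.state(); print(s["time_s"],s["ee_pos"],s["ee_rot"],s["force"],f["position"],f["attitude"])
for o,z in[("bolt_knob",143),("chamber",0),("glass_pack",0)]:
    print(o,[(np.round(x["location"]),round(x["score"],2),np.round(onz(f,x["location"],z))) for x in viewer.pinpoint(o,f)[:2]])
E
```

```text
4.7 [509.2510082    2.6755229  193.25911929] [-1.79930056e+02  2.44420967e-02  8.94581965e+01] [-0.51485745 -0.19758443  0.34241579] [510.43447632  85.040957   349.17022885] [163.49901958   0.31366878  -0.53672457]
bolt_knob [(array([215., 303.]), 0.88, array([479., -66., 143.]))]
chamber [(array([247., 140.]), 0.7, array([501.,  40.,   0.]))]
glass_pack [(array([302., 139.]), 0.79, array([561.,  40.,   0.]))]
```

View pics/w2.png

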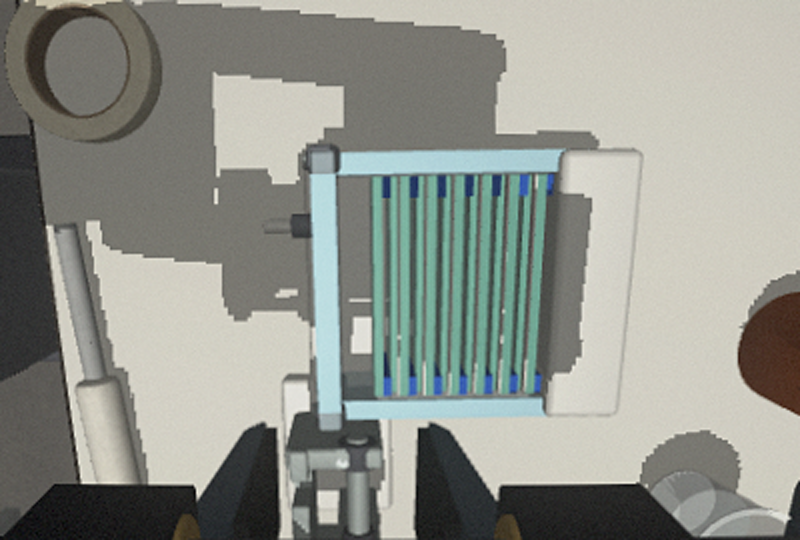

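```bash
python3 - <<'E'
from h import *
f=np.load("c1.npy",allow_pickle=True).item()
g=f["img"].astype(int)
for r in (98,110,130,150,170,185): print(r,[tuple(g[r,c]) for c in range(233,276)][0::1] if r in(110,) else [g[r,c].sum()//3 for c in range(230,276)])
c=lambda x,y:(80+x/2,y/2)
for n,p,z in [("wall in top",(337,178),80),("wall in bot",(342,398),80),("wall out",(312,178),80),("wall out",(318,398),80),("glass",(373,178),60),("glass",(376,395),60),("side L inner",(450,175),64),("side R inner",(450,400),64)]:
    print(n,np.round(onz(f,c(*p),z),1))
E
```

```text
98 [np.int64(118), np.int64(113), np.int64(102), np.int64(105), np.int64(118), np.int64(162), np.int64(212), np.int64(207), np.int64(209), np.int64(209), np.int64(210), np.int64(207), np.int64(207), np.int64(209), np.int64(210), np.int64(208), np.int64(207), np.int64(188), np.int64(103), np.int64(107), np.int64(118), np.int64(119), np.int64(120), np.int64(119), np.int64(117), np.int64(120), np.int64(114), np.int64(119), np.int64(116), np.int64(117), np.int64(120), np.int64(122), np.int64(118), np.int64(123), np.int64(109), np.int64(92), np.int64(125), np.int64(157), np.int64(153), np.int64(157), np.int64(139), np.int64(87), np.int64(58), np.int64(62), np.int64(58), np.int64(117)]
110 [(np.int64(71), np.int64(70), np.int64(73)), (np.int64(67), np.int64(65), np.int64(67)), (np.int64(114), np.int64(131), np.int64(135)), (np.int64(188), np.int64(224), np.int64(228)), (np.int64(186), np.int64(220), np.int64(225)), (np.int64(184), np.int64(219), np.int64(222)), (np.int64(185), np.int64(218), np.int64(223)), (np.int64(184), np.int64(219), np.int64(222)), (np.int64(187), np.int64(221), np.in
[... 3907 characters left out ...]
np.int64(208), np.int64(208), np.int64(211), np.int64(209), np.int64(193), np.int64(124), np.int64(102), np.int64(113), np.int64(115), np.int64(113), np.int64(111), np.int64(110), np.int64(112), np.int64(112), np.int64(114), np.int64(114), np.int64(111), np.int64(111), np.int64(110), np.int64(107), np.int64(102), np.int64(99), np.int64(135), np.int64(156), np.int64(156), np.int64(159), np.int64(138), np.int64(47), np.int64(53), np.int64(60), np.int64(117)]
wall in top [505.2  91.1  80. ]
wall in bot [506.2  -3.   80. ]
wall out [495.1  91.2  80. ]
wall out [495.5  -2.9  80. ]
glass [520.6  91.4  60. ]
glass [522.2  -8.1  60. ]
side L inner [553.6  92.3  64. ]
side R inner [557.1  -9.6  64. ]
```

Emit:
step_arm:
  plan: [-3.7,0.62,0,0,0,0,-3.7,0.62,0,0,0,0,-3.7,0.62,0,0,0,0,-3.7,0.62,0,0,0,0,-3.7,0.62,0,0,0,0]

```text
time_s: 5.27
ee_pos: [539.5, -185.6, 195.2]
ee_rot: [179.8, 0.1, 89.4]
force: [0.3, 0.0, -0.1]
gripper_width: 40.2
gripper_force: 0.0
```

Emit:
step_arm:
  plan: [-3.7,0.62,0,0,0,0,-3.7,0.62,0,0,0,0,-3.7,0.62,0,0,0,0,0,0,0,0,0,0,0,0,0,0,0,0]

```text
time_s: 5.68
ee_pos: [556.4, -296.7, 194.2]
ee_rot: [179.9, 0.1, 89.2]
force: [0.2, 0.2, -0.2]
gripper_width: 39.9
gripper_force: 0.0
```

```bash
python3 - <<'E'
from h import *
f=viewer.grab_frame("wrist")
np.save("p1.npy",f,allow_pickle=True)
save(f,"w3.png",(100,0,420,270),2.2)
s=sensors.state(); print(s["time_s"],s["ee_pos"],s["ee_rot"],f["position"],f["attitude"])
print([(np.round(x["location"]),round(x["score"],2),np.round(onz(f,x["location"],61.5))) for x in viewer.pinpoint("thin_plate_centre",f)[:2]])
E
```

```text
5.7333 [ 556.21099875 -295.01345147  194.11657756] [1.79923836e+02 1.07422218e-02 8.93191438e+01] [ 558.63952585 -214.93723291  352.07509723] [ 1.63466503e+02 -1.45261680e-01 -8.46363942e-01]
[]
```

View pics/w3.png

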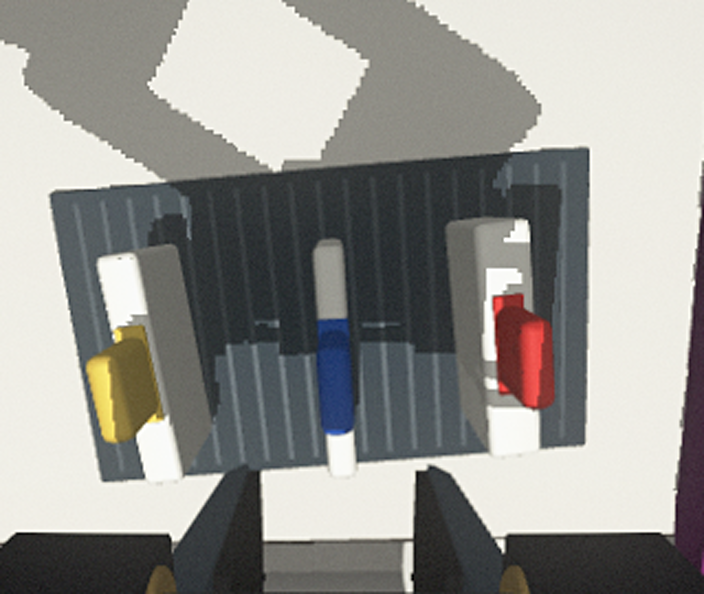

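```bash
python3 - <<'E'
from h import *
f=np.load("p1.npy",allow_pickle=True).item()
c=lambda x,y:(100+x/2.2,y/2.2)
for n,p,z in [("far",(329,241),78),("near",(341.5,474),78),("grip near",(337.5,432),120),("Yfar",(118,256),78),("Ynear",(162,481),78),("Rfar",(505,222),78),("Rnear",(514,455),78)]:
    print(n,np.round(onz(f,c(*p),z),1))
E
```

```text
far [ 556.1 -225.6   78. ]
near [ 559.7 -320.8   78. ]
grip near [ 558.3 -288.9  120. ]
Yfar [ 474.6 -229.7   78. ]
Ynear [ 483.8 -322.8   78. ]
Rfar [ 623.3 -219.3   78. ]
Rnear [ 631.9 -313.5   78. ]
```

Emit:
step_arm:
  plan: [2.18,0.15,0,0,0,-0.05,0,0,2.9,0,0,0,0,0,2.9,0,0,0,0,0,0,0,0,0,0,0,0,0,0,0]

```text
time_s: 6.2
ee_pos: [557.3, -270.4, 134.9]
ee_rot: [-179.9, -0.1, 92.4]
force: [0.6, -0.2, 1.0]
gripper_width: 39.9
gripper_force: 0.0
```

Emit:
step_arm:
  plan: [-0.25,0.05,1.9,0,0,0,0,0,1.9,0,0,0,0,0,0,0,0,0,0,0,0,0,0,0]

```text
time_s: 6.53
ee_pos: [559.1, -274.3, 98.6]
ee_rot: [179.9, 0.0, 92.4]
force: [-0.1, -0.0, -0.2]
gripper_width: 39.9
gripper_force: 0.0
```

Emit:
step_arm:
  plan: [0,0,0,0,0,0,0,0,0,0,0,0,0,0,0,0,0,0,0,0,0,0,0,0,0,0,0,0,0,0]
  hand: 0.5
  newtons: 30

```text
time_s: 6.95
ee_pos: [558.6, -274.5, 98.0]
ee_rot: [180.0, 0.0, 92.4]
force: [-1.8, 0.1, 3.3]
gripper_width: 11.4
gripper_force: 30.0
```

Emit:
step_arm:
  plan: [0,0,-3,0,0,0,0,0,-4.1,0,0,0,0,0,-4.1,0,0,0,0,0,-4.1,0,0,0,2,-0.2,-1.5,0,0,0]

```text
time_s: 7.37
ee_pos: [558.1, -257.9, 271.6]
ee_rot: [179.4, 0.4, 92.2]
force: [-0.1, -0.2, -1.1]
gripper_width: 11.7
gripper_force: 30.0
```

Emit:
step_arm:
  plan: [3.5,-0.36,0,0,0,0,3.5,-0.36,0,0,0,0,3.5,-0.36,0,0,0,0,3.5,-0.36,0,0,0,0,3.5,-0.36,0,0,0,0]

```text
time_s: 7.78
ee_pos: [529.8, -78.8, 265.1]
ee_rot: [-180.0, -0.0, 92.3]
force: [1.0, 0.2, -1.1]
gripper_width: 11.9
gripper_force: 30.0
```

Emit:
step_arm:
  plan: [3.5,-0.36,0,0,0,0,3.5,-0.36,0,0,0,0,3.5,-0.36,0,0,0,0,1.5,-0.16,0,0,0,0.03,0,0,0,0,0,0]

```text
time_s: 8.2
ee_pos: [512.3, 42.2, 265.1]
ee_rot: [-180.0, -0.1, 90.8]
force: [0.1, -0.3, -1.3]
gripper_width: 11.8
gripper_force: 30.0
```

Emit:
step_arm:
  plan: [0,0,0,0,0,0,0,0,0,0,0,0]

```text
time_s: 8.37
ee_pos: [513.3, 38.4, 265.1]
ee_rot: [-180.0, 0.0, 90.6]
force: [0.5, 1.0, -1.3]
gripper_width: 11.7
gripper_force: 30.0
```

Emit:
step_arm:
  plan: [0.15,0,3.3,0,0,0,0,0,3.2,0,0,0,0,0,0,0,0,0,0,0,0,0,0,0,0,0,0,0,0,0]

```text
time_s: 8.78
ee_pos: [514.5, 39.8, 201.7]
ee_rot: [179.9, 0.0, 90.6]
force: [0.1, 0.2, -1.6]
gripper_width: 11.9
gripper_force: 30.0
```

```bash
python3 - <<'E'
from h import *
f=viewer.grab_frame("wrist")
np.save("c2.npy",f,allow_pickle=True)
save(f,"w4.png",(170,40,370,270),2.6)
s=sensors.state(); print(s["time_s"],s["ee_pos"],s["ee_rot"],f["position"],f["attitude"])
E
```

```text
8.8333 [514.84071364  39.97334811 202.196639  ] [ 1.79783347e+02 -1.60737576e-04  9.05726759e+01] [514.76256208 121.4473632  359.59477517] [163.51497076  -0.16653023   0.5045899 ]
```

View pics/w4.png

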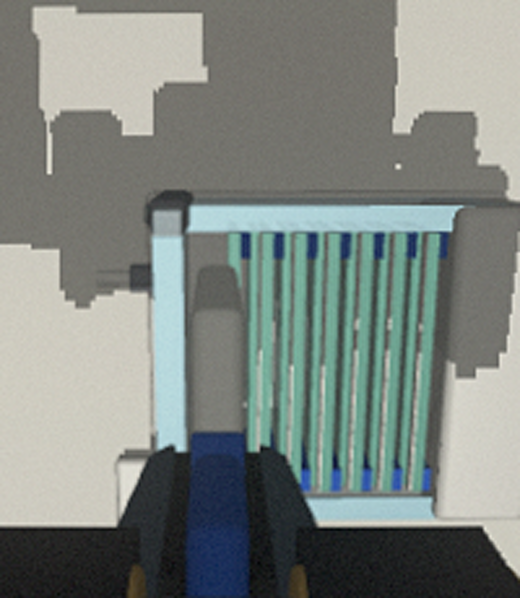

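```bash
python3 - <<'E'
from h import *
f=np.load("c2.npy",allow_pickle=True).item()
c=lambda x,y:(170+x/2.6,40+y/2.6)
for n,p,z in [("plate farL",(192,312),182),("farR",(245,312),182),("nearL",(191,430),182),("nearR",(246,430),182),("wall",(186,236),80),("wall",(187.5,440),80),("glass",(229,236),60),("sideL",(300,233),64),("sideL",(430,233),64),("sideR",(400,492),64)]:
    print(n,np.round(onz(f,c(*p),z),1))
g=f["img"].astype(int)
for r in (135,150,165,180): print(r,[int(v) for v in g[r,225:272].sum(1)//3])
E
```

```text
plate farL [510.3  86.7 182. ]
farR [521.9  86.8 182. ]
nearL [510.1  59.4 182. ]
nearR [522.6  59.5 182. ]
wall [505.7  92.6  80. ]
wall [506.1  19.9  80. ]
glass [520.5  90.7  60. ]
sideL [545.6  92.4  64. ]
sideL [592.  93.  64.]
sideR [588.4  -6.8  64. ]
135 [110, 102, 100, 143, 207, 208, 206, 208, 208, 205, 207, 206, 207, 206, 190, 129, 88, 96, 115, 114, 115, 114, 117, 114, 115, 115, 113, 111, 113, 110, 114, 110, 113, 141, 156, 158, 146, 111, 61, 60, 62, 107, 158, 148, 117, 119, 147]
150 [76, 79, 79, 114, 182, 210, 208, 209, 206, 204, 205, 206, 208, 207, 197, 146, 85, 94, 109, 114, 97, 88, 90, 95, 94, 95, 94, 93, 92, 95, 96, 94, 93, 95, 97, 87, 105, 120, 113, 101, 93, 130, 160, 149, 122, 126, 155]
165 [202, 183, 150, 188, 208, 208, 208, 205, 208, 208, 209, 209, 206, 204, 207, 177, 83, 88, 88, 104, 113, 118, 120, 122, 122, 124, 122, 122, 123, 124, 125, 125, 125, 120, 120, 115, 110, 108, 93, 89, 100, 143, 153, 143, 122, 134, 151]
180 [201, 200, 187, 164, 195, 204, 208, 208, 206, 211, 207, 205, 204, 207, 208, 179, 98, 89, 94, 104, 117, 116, 119, 123, 122, 124, 122, 125, 122, 126, 122, 122, 124, 126, 118, 120, 109, 107, 94, 91, 102, 143, 152, 146, 160, 177, 148]
```

Emit:
step_arm:
  plan: [0.15,0,1,0,0,0,0,0,1,0,0,0,0,0,0.8,0,0,0,0,0,0.7,0,0,0,0,0,0,0,0,0]

```text
time_s: 9.25
ee_pos: [512.0, 42.0, 163.3]
ee_rot: [-179.8, 0.0, 90.6]
force: [-0.0, -0.3, -1.3]
gripper_width: 11.7
gripper_force: 30.0
```

Emit:
step_arm:
  plan: [0,-0.2,0,0,0,0,0,-0.2,0,0,0,0,0,0,0,0,0,0]

```text
time_s: 9.5
ee_pos: [509.3, 42.1, 165.6]
ee_rot: [179.9, 0.0, 90.6]
force: [0.2, 0.5, -0.9]
gripper_width: 12.1
gripper_force: 30.0
```

Emit:
step_arm:
  plan: [0,-0.1,0,0,0,0,0,0,0,0,0,0,0,0,0,0,0,0]

```text
time_s: 9.75
ee_pos: [509.0, 42.1, 165.7]
ee_rot: [179.9, 0.0, 90.6]
force: [1.8, 0.1, -1.9]
gripper_width: 12.0
gripper_force: 30.0
```

Emit:
step_arm:
  plan: [0,-0.1,0,0,0,0,0,0,0,0,0,0,0,0,0,0,0,0]

```text
time_s: 10.0
ee_pos: [508.7, 42.0, 165.8]
ee_rot: [179.8, 0.0, 90.6]
force: [5.4, -0.2, -1.9]
gripper_width: 11.8
gripper_force: 30.0
```

Emit:
step_arm:
  plan: [0,0.34,0,0,0,0,0,0,0,0,0,0,0,0,0.4,0,0,0,0,0,0.3,0,0,0,0,0,0,0,0,0]

```text
time_s: 10.42
ee_pos: [509.6, 42.0, 157.1]
ee_rot: [-179.8, 0.0, 90.6]
force: [-0.7, -1.0, -1.4]
gripper_width: 12.4
gripper_force: 30.0
```

Emit:
step_arm:
  plan: [0,0,0.3,0,0,0,0,0,0.3,0,0,0,0,0,0,0,0,0]

```text
time_s: 10.67
ee_pos: [510.0, 42.0, 151.4]
ee_rot: [-179.9, 0.0, 90.6]
force: [0.2, 0.3, -1.7]
gripper_width: 11.7
gripper_force: 30.0
```

Emit:
step_arm:
  plan: [0,0,0.4,0,0,0,0,0,0.4,0,0,0,0,0,0,0,0,0]

```text
time_s: 10.92
ee_pos: [510.0, 42.0, 143.3]
ee_rot: [-179.9, 0.0, 90.6]
force: [0.3, -0.5, -2.4]
gripper_width: 11.8
gripper_force: 30.0
```

Emit:
step_arm:
  plan: [0,0,0.5,0,0,0,0,0,0.5,0,0,0,0,0,0,0,0,0]

```text
time_s: 11.17
ee_pos: [509.9, 41.9, 133.1]
ee_rot: [-179.9, 0.0, 90.6]
force: [0.1, -0.2, -1.5]
gripper_width: 11.7
gripper_force: 30.0
```

Emit:
step_arm:
  plan: [0,0.15,0,0,0,0,0,0,0,0,0,0,0,0,0,0,0,0]

```text
time_s: 11.42
ee_pos: [512.5, 42.0, 134.4]
ee_rot: [180.0, 0.0, 90.6]
force: [0.2, 0.9, -1.5]
gripper_width: 11.7
gripper_force: 30.0
```

Emit:
step_arm:
  plan: [0,0.1,0,0,0,0,0,0,0,0,0,0,0,0,0,0,0,0]

```text
time_s: 11.67
ee_pos: [513.0, 42.0, 134.3]
ee_rot: [-180.0, 0.0, 90.6]
force: [0.2, -0.7, -1.0]
gripper_width: 12.0
gripper_force: 30.0
```

Emit:
step_arm:
  plan: [0,0.07,0,0,0,0,0,0,0,0,0,0,0,0,0,0,0,0]

```text
time_s: 11.92
ee_pos: [513.2, 42.0, 134.1]
ee_rot: [-179.9, 0.0, 90.6]
force: [-2.5, 0.1, -0.2]
gripper_width: 11.9
gripper_force: 30.0
```

Emit:
step_arm:
  plan: [0,0.07,0,0,0,0,0,0,0,0,0,0,0,0,0,0,0,0]

```text
time_s: 12.17
ee_pos: [513.4, 42.0, 134.0]
ee_rot: [-179.8, 0.0, 90.6]
force: [-5.0, -0.6, 1.9]
gripper_width: 11.9
gripper_force: 30.0
```

Emit:
step_arm:
  plan: [0,-0.3,0,0,0,0,0,-0.2,0,0,0,0,0,0,0,0,0,0,0,0,0,0,0,0]

```text
time_s: 12.5
ee_pos: [510.4, 42.0, 134.5]
ee_rot: [179.9, -0.0, 90.6]
force: [0.1, 0.1, -2.3]
gripper_width: 12.2
gripper_force: 30.0
```

Emit:
step_arm:
  plan: [0,-0.07,0,0,0,0,0,0,0,0,0,0,0,0,0,0,0,0]

```text
time_s: 12.75
ee_pos: [509.2, 42.0, 134.3]
ee_rot: [180.0, 0.0, 90.6]
force: [0.6, -0.0, -2.6]
gripper_width: 11.8
gripper_force: 30.0
```

Emit:
step_arm:
  plan: [0,-0.07,0,0,0,0,0,0,0,0,0,0,0,0,0,0,0,0]

```text
time_s: 13.0
ee_pos: [509.0, 42.0, 134.4]
ee_rot: [179.9, 0.0, 90.6]
force: [3.0, -0.3, -3.0]
gripper_width: 11.9
gripper_force: 30.0
```

Emit:
step_arm:
  plan: [0,0.27,0,0,0,0,0,0,0,0,0,0,0,0,0.7,0,0,0,0,0,0.7,0,0,0,0,0,0,0,0,0]

```text
time_s: 13.42
ee_pos: [509.6, 41.9, 118.4]
ee_rot: [-179.8, 0.0, 90.6]
force: [-0.3, 0.3, -1.7]
gripper_width: 12.1
gripper_force: 30.0
```

Emit:
step_arm:
  plan: [0,0,0.5,0,0,0,0,0,0.5,0,0,0,0,0,0,0,0,0,0,0,0,0,0,0]

```text
time_s: 13.75
ee_pos: [510.5, 42.0, 109.8]
ee_rot: [-179.9, 0.0, 90.6]
force: [0.0, 0.0, -1.9]
gripper_width: 11.7
gripper_force: 30.0
```

Emit:
step_arm:
  plan: [0,0,0.2,0,0,0,0,0,0.15,0,0,0,0,0,0,0,0,0,0,0,0,0,0,0]

```text
time_s: 14.08
ee_pos: [510.8, 42.0, 106.8]
ee_rot: [180.0, 0.0, 90.6]
force: [0.4, -0.6, -1.9]
gripper_width: 12.0
gripper_force: 30.0
```

Emit:
step_arm:
  plan: [0,0,0.12,0,0,0,0,0,0,0,0,0,0,0,0,0,0,0]

```text
time_s: 14.33
ee_pos: [510.9, 42.0, 105.5]
ee_rot: [180.0, 0.0, 90.6]
force: [0.6, 0.0, -1.5]
gripper_width: 12.0
gripper_force: 30.0
```

Emit:
step_arm:
  plan: [0,0,0.1,0,0,0,0,0,0,0,0,0,0,0,0,0,0,0]

```text
time_s: 14.58
ee_pos: [511.1, 42.0, 105.0]
ee_rot: [180.0, 0.0, 90.6]
force: [-0.4, -0.1, 3.0]
gripper_width: 11.9
gripper_force: 30.0
```

Emit:
step_arm:
  plan: [0,0,0,0,0,0,0,0,0,0,0,0,0,0,0,0,0,0,0,0,0,0,0,0,0,0,0,0,0,0]
  hand: 3.5

```text
time_s: 15.0
ee_pos: [510.9, 42.0, 104.4]
ee_rot: [-180.0, 0.0, 90.6]
force: [0.5, 0.2, 0.0]
gripper_width: 34.9
gripper_force: 0.0
```

Emit:
step_arm:
  plan: [0,0,-2,0,0,0,0,0,-3.5,0,0,0,0,0,-3.5,0,0,0,0,0,-3.5,0,0,0,0,0,0,0,0,0]

```text
time_s: 15.42
ee_pos: [514.7, 42.3, 236.6]
ee_rot: [179.2, -0.0, 90.6]
force: [0.9, -0.5, 0.2]
gripper_width: 34.8
gripper_force: 0.0
```

Emit:
step_arm:
  plan: [-3.7,-0.97,0,0,0,0,-3.7,-0.97,0,0,0,0,-3.7,-0.97,0,0,0,0,0,0,0,0,0,0.12,0,0,0,0,0,0.12]
  hand: 5

```text
time_s: 15.83
ee_pos: [482.2, -71.2, 229.1]
ee_rot: [-180.0, 0.0, 76.3]
force: [-0.2, -0.0, 1.0]
gripper_width: 49.9
gripper_force: 0.0
```

Emit:
step_arm:
  plan: [0,0,0,0,0,0.12,0,0,0,0,0,0.12,0,0,0,0,0,0.12,0,0,0,0,0,0.12,0,0,0,0,0,0.12]

```text
time_s: 16.25
ee_pos: [482.8, -69.3, 229.0]
ee_rot: [-180.0, 0.0, 42.2]
force: [0.6, -0.5, -0.3]
gripper_width: 50.0
gripper_force: 0.0
```

Emit:
step_arm:
  plan: [0,0,0,0,0,0.12,0,0,0,0,0,0.12,0,0,0,0,0,0.12,0,0,0,0,0,0.12,0,0,0,0,0,0.12]

```text
time_s: 16.67
ee_pos: [482.8, -69.2, 229.0]
ee_rot: [-180.0, 0.0, 7.8]
force: [-0.5, 0.3, 0.1]
gripper_width: 50.4
gripper_force: 0.0
```

Emit:
step_arm:
  plan: [0,0,0,0,0,0.12,0,0,0,0,0,0.02,0,0,0,0,0,0,0,0,0,0,0,0]

```text
time_s: 17.0
ee_pos: [482.9, -69.2, 229.3]
ee_rot: [-180.0, 0.0, 0.2]
force: [0.7, 0.2, 0.1]
gripper_width: 50.0
gripper_force: 0.0
```

```bash
python3 - <<'E'
from h import *
f=viewer.grab_frame("wrist"); t=viewer.grab_frame("scene")
np.save("k1.npy",f,allow_pickle=True)
save(f,"w5.png",None,1.2)
s=sensors.state(); print(s["time_s"],s["ee_pos"],s["ee_rot"],f["position"])
rs=[]
for q in(f,t):
  d=viewer.pinpoint("bolt_knob",q)[:2]; print([(np.round(x["location"]),round(x["score"],2),np.round(onz(q,x["location"],143))) for x in d])
  if d: rs.append(ray(q,d[0]["location"]))
if len(rs)>1: print(tri(rs))
E
```

```text
17.1 [482.94076161 -69.25393101 229.40297646] [1.79998686e+02 8.08829391e-03 1.92028162e-01] [564.83772249 -67.78026393 387.20479789]
[(array([253., 204.]), 0.81, array([480., -68., 143.]))]
[(array([308., 175.]), 0.4, array([476., -72., 143.]))]
(array([478.27259944, -69.70874769, 142.28074142]), [np.float64(2.6990632468746045), np.float64(2.69906324687468)])
```

View pics/w5.png

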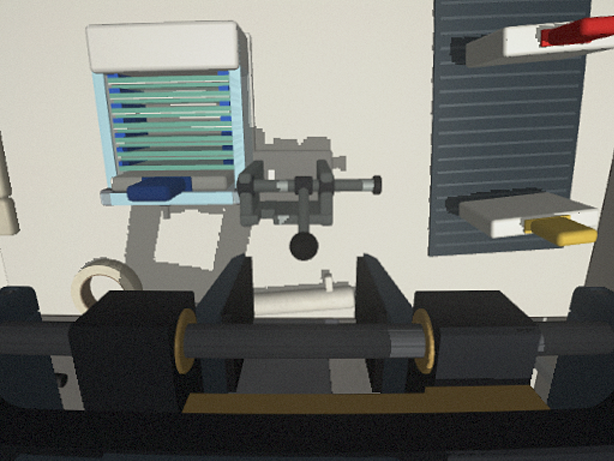

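Emit:
step_arm:
  plan: [-0.15,0,3,0,0,0,0,0,3,0,0,0,0,0,3,0,0,0,0,0,0,0,0,0,0,0,0,0,0,0]

```text
time_s: 17.62
ee_pos: [480.8, -69.2, 138.9]
ee_rot: [-180.0, 0.2, 0.1]
force: [0.6, -0.1, 1.2]
gripper_width: 49.9
gripper_force: 0.0
```

Emit:
step_arm:
  plan: [0,0,0,0,0,0,0,0,0,0,0,0,0,0,0,0,0,0,0,0,0,0,0,0,0,0,0,0,0,0]
  hand: 1
  newtons: 15

```text
time_s: 18.03
ee_pos: [481.9, -69.3, 140.4]
ee_rot: [180.0, -0.1, 0.1]
force: [-0.2, 3.1, 0.5]
gripper_width: 19.5
gripper_force: 1.6
```

Emit:
step_arm:
  plan: [0,-0.6,0,0,0,0,0,-0.65,0,0,0,0,0,-0.65,0,0,0,0,0,-0.65,0,0,0,0,0,-0.5,0,0,0,0]

```text
time_s: 18.45
ee_pos: [480.9, -38.6, 139.8]
ee_rot: [179.9, 0.1, 0.2]
force: [-4.4, -15.3, 6.0]
gripper_width: 18.4
gripper_force: 15.0
```

Emit:
step_arm:
  plan: [0,-0.15,0,0,0,0,0,-0.15,0,0,0,0,0,0,0,0,0,0,0,0,0,0,0,0]

```text
time_s: 18.78
ee_pos: [480.9, -38.6, 139.8]
ee_rot: [179.6, 0.1, 0.3]
force: [-4.1, -14.3, 5.2]
gripper_width: 18.9
gripper_force: 15.0
```

Emit:
step_arm:
  plan: [0,0.2,0,0,0,0,-0.63,0,0.42,0,0,0,-0.57,0,0.5,0,0,0,-0.5,0,0.57,0,0,0,0,0,0,0,0,0]

```text
time_s: 19.2
ee_pos: [465.3, -39.1, 124.0]
ee_rot: [179.8, -0.2, 0.2]
force: [2.1, -8.0, -2.6]
gripper_width: 18.8
gripper_force: 15.0
```

Emit:
step_arm:
  plan: [-0.42,0,0.63,0,0,0,0,0,0,0,0,0,0,0,0,0,0,0]

```text
time_s: 19.45
ee_pos: [461.9, -39.2, 118.2]
ee_rot: [179.8, -0.2, 0.2]
force: [2.0, -9.1, -1.4]
gripper_width: 18.3
gripper_force: 15.0
```

Emit:
step_arm:
  plan: [-0.34,0,0.68,0,0,0,-0.24,0,0.72,0,0,0,-0.15,0,0.74,0,0,0,-0.05,0,0.76,0,0,0,0,0,0,0,0,0]

```text
time_s: 19.87
ee_pos: [454.8, -39.2, 89.4]
ee_rot: [179.8, -0.3, 0.2]
force: [2.9, -9.1, -1.1]
gripper_width: 18.7
gripper_force: 15.0
```

Emit:
step_arm:
  plan: [0,0,0.15,0,0,0,0,0,0,0,0,0,0,0,0,0,0,0]

```text
time_s: 20.12
ee_pos: [454.9, -39.2, 88.8]
ee_rot: [179.8, -0.3, 0.2]
force: [0.3, -8.9, 5.7]
gripper_width: 18.9
gripper_force: 15.0
```

Emit:
step_arm:
  plan: [0,0,0,0,0,0,0,0,0,0,0,0,0,0,0,0,0,0,0,0,0,0,0,0,0,0,0,0,0,0]
  hand: 4.5

```text
time_s: 20.53
ee_pos: [452.2, -37.3, 87.5]
ee_rot: [-180.0, 0.0, 0.1]
force: [-0.8, -0.1, 0.4]
gripper_width: 44.8
gripper_force: 0.0
```

Emit:
step_arm:
  plan: [0,0,-2,0,0,0,0,0,-3.5,0,0,0,0,0,-3.5,0,0,0,0,0,-3.5,0,0,0,0,0,-1.5,0,0,0]

```text
time_s: 20.95
ee_pos: [454.3, -37.7, 232.1]
ee_rot: [180.0, -0.4, 0.1]
force: [0.5, -0.2, -0.5]
gripper_width: 45.0
gripper_force: 0.0
```

```bash
python3 - <<'E'
from h import *
f=viewer.grab_frame("wrist"); t=viewer.grab_frame("scene")
a=f["img"][0:270,60:500,::-1]; b=t["img"][130:270,190:390,::-1]
a=cv2.resize(a,(440,270)); b=cv2.resize(b,(386,270),interpolation=cv2.INTER_CUBIC)
cv2.imwrite("pics/w6.png",cv2.resize(np.hstack([a[:,:410],b]),(800,272)))
s=sensors.state(); print(s["time_s"],s["ee_pos"],s["force"])
print([(np.round(x["location"]),np.round(onz(f,x["location"],93))) for x in viewer.pinpoint("bolt_knob",f)])
E
```

```text
21.05 [454.24663859 -37.76125919 230.83243   ] [0.34169581 0.72176561 1.10660478]
[(array([253., 184.]), array([455., -36.,  93.]))]
```

View pics/w6.png

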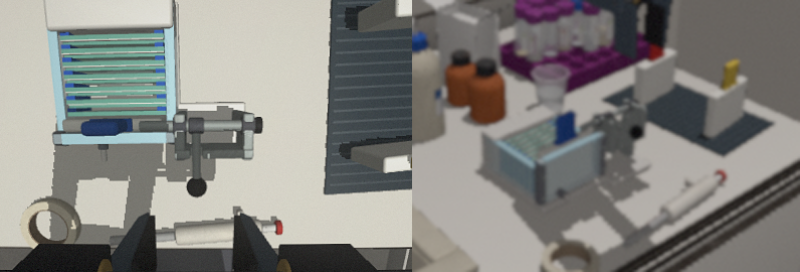

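The picture shows the thin plate home in the gap, with its blue grip at about (105,127). The rod is across over the shoulder, the handle is level with the knob at (196,187), and the other two plates are upright on the mat.

```bash
python3 -c "
from workcell import env; print(env.job_done())"
```

```text
the job is handed in; nothing more can be done
None
```

The thin (blue) plate is home in the gap, which I measured by camera and light contact at about 16 mm, too narrow for the 17 mm medium plate, so I did not try the medium or thick plate. The bolt is across with its handle down in the notch, the other two plates stand untouched on the mat, and the job is handed in at about 21 s; the hand-in returned no verdict.

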